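# Put the bush away and stack the tray

## Robot

A 6-joint arm with a two-finger parallel gripper is mounted at the origin on a cart in front of the work surface, level with it; the furniture and walls round the work are solid. World frame = base frame: x ahead of the robot, y to its left, z up, the work surface at z = 0. Lengths are in m, angles in rad, forces in N, time in s.
With the tool pointing down it reaches from about 0.375 to 0.75 m from the base axis. Payload 9 kg.
Tool frame: the origin (TCP) lies on the centre line of the jaws, within the pads' length; the fingertips stand 11 mm ahead of it and the grasp point (between the pads) lies 8 mm behind it; x points along the fingers, y is the direction in which the jaws open and shut, and the axes are right-handed (so a half turn about x gives the same grasp; the last joint's range is limited). The gripper opens to 85 mm and grips with 20 to 120 N. Pads are 22 mm wide; open, the fingers measure 114 mm over their backs; the gripper's body (76 mm by 85 mm) begins 54 mm behind the grasp point. The pads swing forward as they close: fully open they stand 13 mm farther back than shut.
Start: joints at [1.002, 0.104, 0.097, 1.564, 0, 1.353], TCP at [0.206, 0.563, 0.242] pointing down, gripper open.
Joint ranges: [-2.99, 2.99], [-0.84, 1.86], [-1.1, 1.16], [-1.84, 2.11], [-1.51, 1.56], [-3.14, 3.14]. Speed limits (rad/s): [2.22, 2.22, 2.57, 3.14, 3.14, 3.14].

## Interface

Orientations are given as [roll, pitch, yaw] about the fixed x, y, z axes, in that order (R = Rz(yaw) Ry(pitch) Rx(roll)).
In Python, from bench import env gives the robot as it stands. Calls block until the motion is done:
- env.move_ptp(position, orientation): joint-space move of the TCP to a pose.
- env.move_l(position, feed=0.15, frame=None): straight line of the TCP; frame=None keeps the orientation; feed is the mean speed in m/s.
- env.goto_joints(angles): joint-space move.
- env.open_gripper() and env.grab(): open the fingers fully, or close them until they stop; the grip force is fixed at half the most.
- env.dwell(seconds).
- env.solve_ik(position, orientation): joint angles nearest the present ones, or None.
- env.snapshot(name): name is "side" or "top" or "wrist"; returns (picture, depth): 400x640x3 uint8, red, green, blue; 400x640 float32, m along the optical axis (not along the pixel's ray), 0 where there is no reading.
- env.camera_info(name): a dict with "fx", "fy", "cx", "cy" (pixels), "T" (4x4, takes a point from camera to world coordinates); the wrist camera has in their place "hand_eye" (4x4, takes a point from camera to tool coordinates, whose origin is the TCP and whose axes are the tool frame's). Camera axes: x right, y down, z forward; pixel columns grow to the right and rows downward; lengths in m; the calibration is good to about 2 mm. A picture is of the moment at which its call begins: read the wrist's pose just before it. camera_info takes no time and is no camera call.
A pose or a line that the arm cannot do raises env.Unreachable and nothing moves.
- env.job_done(): hands the job in, once; it reports no verdict.
Readings, each from a call of its own:
- env.current_clock(): time.
- env.current_q(): joint angles.
- env.current_qd(): joint speeds.
- env.current_joint_torque(): joint torques, N m.
- env.current_ee_pos(): TCP position.
- env.current_tool_rot(): TCP orientation.
- env.current_wrist_force(): force on the tool from outside, world axes, zero at the start.
- env.current_ft_torque(): the same for the moment, N m.
- env.current_grip_width(): opening from 0.0 (shut) to 1.0 (fully open).
Only numpy, scipy, OpenCV 4.12 (cv2) and the standard library are available. Lean on these libraries where they do the work, as an engineer would, in place of code of your own. Each camera call takes 0.05 s, during which the arm holds its last target.

## Task

Stand the brass bush upright on the floor of the lower tray that is screwed to the bench. Then take the other tray by its handle and stack it on the lower one so that all four corner lugs drop fully home in the sockets and it sits flush; feel for the sockets gently, do not drop it or force it, and leave the other things alone.

Things in the scene. Friction and masses are not known exactly. Their poses are not given: they have to be found in the camera images.
- lower_tray: Grey open tray, 176 x 124 mm (x by y) and 38 mm high, screwed to the bench and unmovable; walls and floor 5 mm thick. Origin: centre of its underside, on the bench; x along its long side, z up. An aluminium socket frame, open in the middle, lies on its inward rim flange, whose opening is 139 x 95 mm (see frame_nominal).
- frame_nominal (a point): Point above the lower tray's centre, level with the top of the 12 mm high frame (50 mm above the bench). Frame: 40 mm corner blocks with square pockets 15 mm wide, 12 mm deep, on a 136 x 84 mm pattern (x by y). It is fixed firmly, parallel to the tray, but its centre lies 2.5 to 11.5 mm from this point towards +x and up to 7 mm either way in y. NOT shown by this reading: find the pockets by feel.
- tray_grip (a point): Handle of the upper tray (loose grey open tray, 166 x 114 mm, about 0.3 kg): middle of the level grip bar, 98 mm long (x), 14 mm thick (y), 18 mm high, to be pinched across its thickness from above. x along the tray's long side, z up. 30 mm above the tray's rim, 58 mm above its flat underside. The tray fits either way round.
- lug_plane (a point): Point straight below tray_grip, 68 mm lower, level with the tips of the upper tray's four round lugs, on which it stands: 12 mm diameter, 10 mm long, edge broken 0.5 mm, on a 136 x 84 mm pattern (x by y) about this point. Seated fully home (tray's underside on the frame), this point is 40 mm above the bench; with lugs only standing on the frame, 50 mm.
- bush_mid (a point): Turned brass bush, standing upright, 27 mm high: round foot flange 33 mm diameter and 8 mm high, above it a neck 22 mm diameter up to the top. This point is on its axis, half-way up (13.5 mm above its underside); z up its axis. 0.06 kg.
- micrometer: Bystander: micrometer, 48 x 136 x 18 mm, lying on the bench; origin at the centre of its underside. Leave it alone.
- ring_gauge: Bystander: steel ring gauge, 52 mm diameter, 16 mm high; origin at the centre of its underside. Leave it alone.
- caliper: Bystander: caliper, 72 x 230 x 15 mm, lying on the bench; origin at the centre of its underside. Leave it alone.

How it is judged:
By the outcome, as a careful person would: the job done as asked, in the order asked, and still so for the second after the job is handed in, with the robot touching nothing.
It also fails if it takes over 72 s, if anything falls off the work surface, if the arm or the gripper's body presses on something with over 40 N, if the wrist force passes 120 N, or if a joint passes its speed limit or range.

## Working session

There is one attempt and no reset: what is moved stays moved. The work goes in short steps, each a Python script; the robot and the scene stay as the last script left them, time stands still between calls to the robot, and variables do not carry over. Pictures are saved under pics/ and viewed, and the job is handed in when it is done.

```bash
ls; mkdir -p pics
python3 - <<'E'
from bench import env
import cv2,numpy as np
print(env.current_clock(),env.current_ee_pos(),env.current_tool_rot(),env.current_grip_width(),env.current_wrist_force())
for n in ["side","top","wrist"]:
    im,d=env.snapshot(n); cv2.imwrite(f"pics/{n}0.png",im[:,:,::-1]); np.save(f"pics/{n}0.npy",d)
    np.save(f"pics/{n}0im.npy",im)
    print(n,env.camera_info(n))
E
```

```text
pics
0.0 [0.20600793 0.56319735 0.24150419] [-1.80313603  1.56947668 -2.15393794] 1.0023379567501238 [-0.23728802  0.3006528   0.25689312]
side {'fx': 384.2890902741537, 'fy': 384.2890902741537, 'cx': 313.2237991604809, 'cy': 199.76291568957888, 'T': array([[-0.99448433, -0.06791138,  0.07993098,  0.43942721],
       [-0.10486874,  0.63028536, -0.76924828,  0.83273645],
       [ 0.00186138, -0.77338762, -0.6339307 ,  0.79674198],
       [ 0.        ,  0.        ,  0.        ,  1.        ]])}
top {'fx': 402.2860748372706, 'fy': 402.2860748372706, 'cx': 308.8849710252899, 'cy': 196.43804432873156, 'T': array([[ 0.02327358, -0.99430936,  0.10395782,  0.43372641],
       [-0.99969617, -0.02399109, -0.00565672,  0.00805121],
       [ 0.00811859, -0.10379458, -0.99456562,  1.31023022],
       [ 0.        ,  0.        ,  0.        ,  1.        ]])}
wrist {'fx': 289.5412643159097, 'fy': 289.5412643159097, 'cx': 320.5510884536054, 'cy': 197.99423376693667, 'hand_eye': array([[-3.96233441e-04, -2.63080388e-01,  9.64773835e-01,
        -1.32224003e-01],
       [ 9.99999852e-01, -4.64528479e-04,  2.84030350e-04,
         2.64412165e-04],
       [ 3.73442107e-04,  9.64773804e-01,  2.63080534e-01,
        -6.65453997e-02],
       [ 0.00000000e+00,  0.00000000e+00,  0.00000000e+00,
         1.00000000e+00]])}
```

View pics/side0.png

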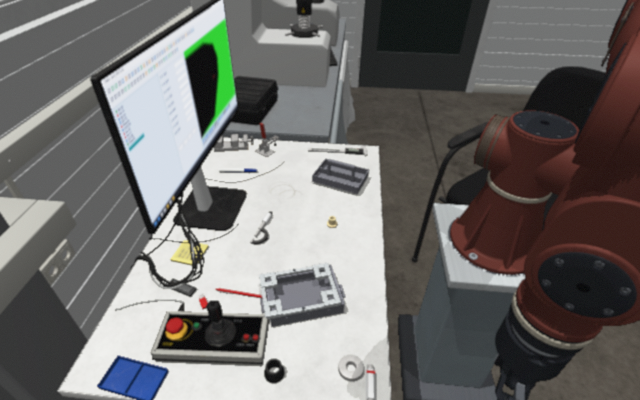

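View pics/top0.png

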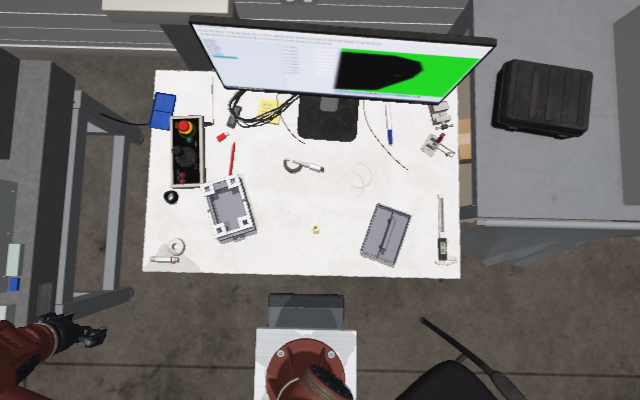

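View pics/wrist0.png

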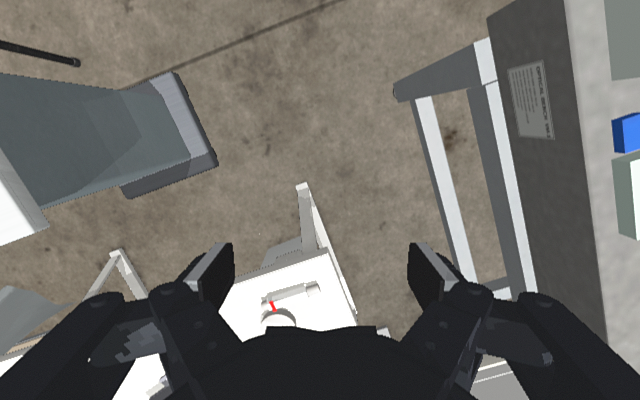

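Side view: the lower tray with its frame is at about (302,292), the bush at (332,222) and the upper tray at (341,176). Top view: lower tray (230,208), bush (316,229), upper tray (385,235). The caliper is at (441,228), and the ring gauge is probably at (176,246). The wrist view shows only the cart and floor. Next I'll zoom in and get coarse positions.

```bash
cat > h.py <<'E'
import numpy as np,cv2
from scipy.spatial.transform import Rotation as Ro
def ray(ci,T,u,v,z):
    d=T[:3,:3]@np.array([(u-ci['cx'])/ci['fx'],(v-ci['cy'])/ci['fy'],1.]); o=T[:3,3]
    return o+d*(z-o[2])/d[2]
def proj(ci,T,p):
    c=T[:3,:3].T@(np.asarray(p)-T[:3,3]); return np.array([ci['fx']*c[0]/c[2]+ci['cx'],ci['fy']*c[1]/c[2]+ci['cy']])
def tool_T(pos,rpy):
    T=np.eye(4);T[:3,:3]=Ro.from_euler('xyz',rpy).as_matrix();T[:3,3]=pos;return T
def down(phi):
    """tool x down, tool y (jaw direction) at world angle phi; returns rpy"""
    x=np.array([0,0,-1.]);y=np.array([np.cos(phi),np.sin(phi),0]);z=np.cross(x,y)
    return Ro.from_matrix(np.stack([x,y,z],1)).as_euler('xyz')
def crop(im,x0,y0,x1,y1,s,name):
    cv2.imwrite(name,cv2.resize(im[y0:y1,x0:x1,::-1],None,fx=s,fy=s,interpolation=cv2.INTER_CUBIC))
E
python3 - <<'E'
from h import *
from bench import env
im=np.load('pics/top0im.npy'); crop(im,190,160,470,280,2.8,'pics/topz.png')
im=np.load('pics/side0im.npy'); crop(im,220,120,400,330,2.8,'pics/sidez.png')
ci=env.camera_info('top')
for n,u,v,z in [('lower',230,208,.05),('bush',316,229,.027),('upper',385,235,.068)]:
    print(n,ray(ci,ci['T'],u,v,z))
E
```

```text
lower [0.52304886 0.24730472 0.05      ]
bush [ 0.46429361 -0.02429716  0.027     ]
upper [ 0.44988907 -0.23607155  0.068     ]
```

View pics/topz.png

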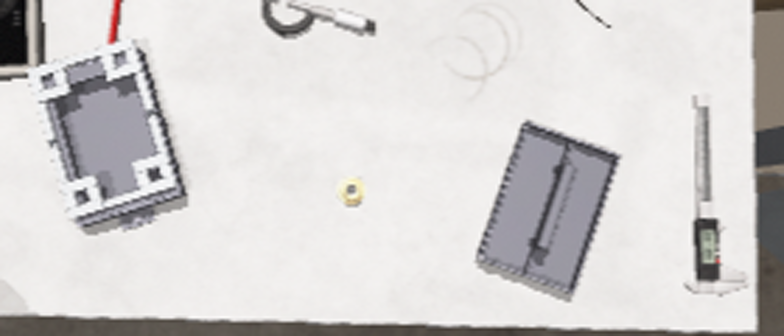

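View pics/sidez.png

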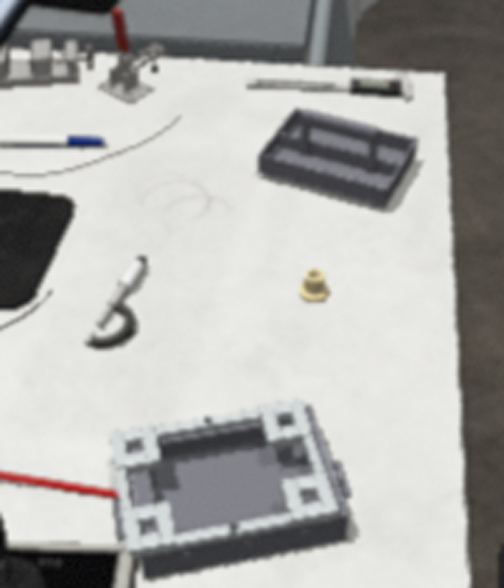

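Run:
```python
from h import *
from bench import env
q=env.current_q()
for n,p,a in [('lower',[.523,.247,.30],17.4),('bush',[.464,-.024,.3],0),('bushlow',[.464,-.024,.022],0),('upper',[.45,-.236,.06],-19),('lowerlow',[.523,.247,.1],17.4)]:
    for ph in ([a+90,a-90] if n!='bush' else [0,90,-90,180,45,-45]):
        s=env.solve_ik(p,down(np.radians(ph))); print(n,ph,None if s is None else np.round(s,2))
    if n.startswith('lower'):
        for ph in (a,a+180):
            s=env.solve_ik(p,down(np.radians(ph))); print(n,ph,None if s is None else np.round(s,2))
```

```text
lower 107.4 [ 0.22  0.06  0.16  1.67  0.   -0.09]
lower -72.6 [0.22 0.06 0.16 1.67 0.   3.05]
lower 17.4 [0.22 0.06 0.16 1.67 0.   1.48]
lower 197.4 [ 0.22  0.06  0.16  1.67  0.   -1.66]
bush 0 [-0.33 -0.29 -0.17  1.69  0.    1.24]
bush 90 [-0.33 -0.29 -0.17  1.69  0.   -0.33]
bush -90 [-0.33 -0.29 -0.17  1.69  0.    2.81]
bush 180 [-0.33 -0.29 -0.17  1.69  0.   -1.91]
bush 45 [-0.33 -0.29 -0.17  1.69  0.    0.45]
bush -45 [-0.33 -0.29 -0.17  1.69  0.    2.02]
bushlow 90 [-0.33 -0.24 -0.63  1.17  0.   -0.33]
bushlow -90 [-0.33 -0.24 -0.63  1.17  0.    2.81]
upper 71 [-0.74 -0.13 -0.47  1.23  0.   -0.41]
upper -109 [-0.74 -0.13 -0.47  1.23  0.    2.73]
lowerlow 107.4 [ 0.22  0.06 -0.21  1.3   0.   -0.09]
lowerlow -72.6 [ 0.22  0.06 -0.21  1.3   0.    3.05]
lowerlow 17.4 [ 0.22  0.06 -0.21  1.3   0.    1.48]
lowerlow 197.4 [ 0.22  0.06 -0.21  1.3   0.   -1.66]<sys>:0: UserWarning: Gimbal lock detected. Setting third angle to zero since it is not possible to uniquely determine all angles.
```

```bash
cat >> h.py <<'E'
def wshot(env,name):
    p=env.current_ee_pos();r=env.current_tool_rot();im,d=env.snapshot('wrist')
    ci=env.camera_info('wrist');T=tool_T(p,r)@ci['hand_eye']
    cv2.imwrite(f'pics/{name}.png',im[:,:,::-1]);np.savez(f'pics/{name}.npz',im=im,d=d,T=T)
    return im,d,ci,T
E
python3 - <<'E' 2>/dev/null
from h import *
from bench import env
env.move_ptp([.523,.247,.28],down(np.radians(17.4)))
wshot(env,'w1'); print(env.current_clock(),env.current_ee_pos())
env.move_ptp([.464,-.024,.2],down(0))
wshot(env,'w2'); print(env.current_clock(),env.current_ee_pos())
E
```

```text
1.85 [0.52247079 0.24799411 0.2799451 ]
3.0083 [ 0.46462461 -0.02317822  0.20063486]
```

View pics/w1.png

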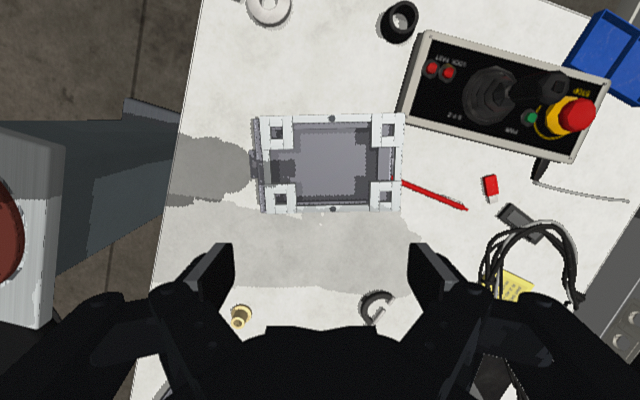

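View pics/w2.png

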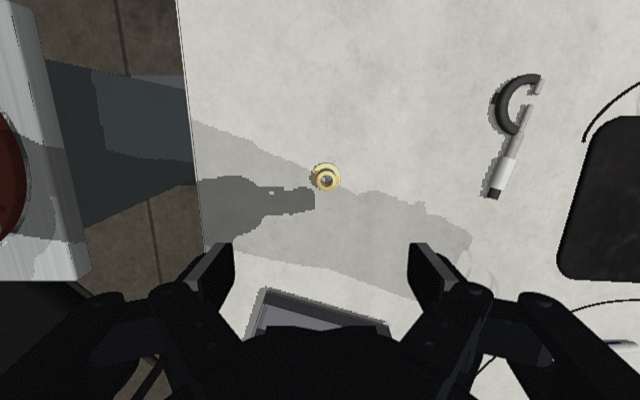

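w2 shows the bush at about (325,178). w1 shows the frame's pockets near (280,131), (388,131), (280,198) and (388,197), shifted towards image right (tray +x). I'll enlarge both and measure.

```bash
python3 - <<'E' 2>/dev/null
from h import *
from bench import env
ci=env.camera_info('wrist')
a=np.load('pics/w2.npz'); im=a['im'];T=a['T']
crop(im,295,150,355,210,10,'pics/w2z.png')
hsv=cv2.cvtColor(im,cv2.COLOR_RGB2HSV); m=cv2.inRange(hsv,(12,60,40),(40,255,255)); m[:150]=0;m[210:]=0;m[:,:295]=0;m[:,355:]=0
c=max(cv2.findContours(m,cv2.RETR_EXTERNAL,cv2.CHAIN_APPROX_NONE)[0],key=cv2.contourArea)
(u,v),r=cv2.minEnclosingCircle(c);print(u,v,r,cv2.boundingRect(c)); 
for z in (0.004,.008,.027): print(z,ray(ci,T,u,v,z), 'diam',2*r*(T[2,3]-z)/ci['fx'])
d=a['d'];print(np.unique(np.round(d[170:188,317:335],3)))
a=np.load('pics/w1.npz'); crop(a['im'],240,100,420,225,4.4,'pics/w1z.png')
E
```

```text
325.54998779296875 176.5500030517578 14.230533599853516 (312, 164, 28, 27)
0.004 [ 0.47054726 -0.02051257  0.004     ] diam 0.03232387644631531
0.008 [ 0.47047402 -0.0197336   0.008     ] diam 0.03193068803820427
0.027 [ 0.47012614 -0.0160335   0.027     ] diam 0.030063043099676872
[0.    0.308 0.309 0.31  0.311 0.312 0.313 0.314 0.315 0.316 0.317 0.318
 0.319 0.32  0.321 0.322 0.323 0.324 0.325 0.326 0.327 0.328 0.329 0.33
 0.331 0.333 0.334 0.335 0.336 0.337 0.338 0.339 0.34 ]
```

View pics/w2z.png

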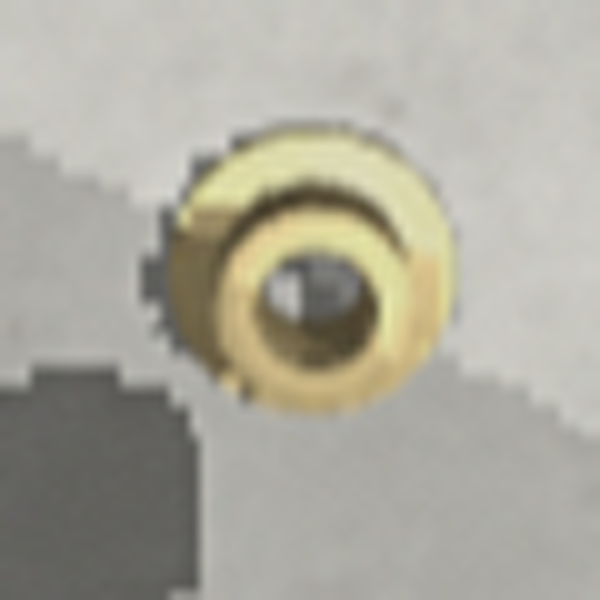

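View pics/w1z.png

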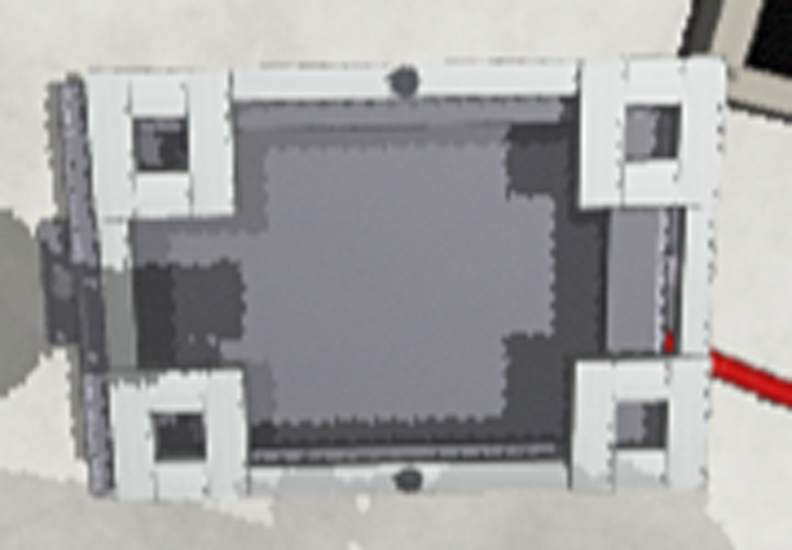

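w2z: the neck's top ring is centred at about (313,308) in the zoom. w1z: the pockets are centred at about (161,142), (654,132), (180,435) and (641,425) in the zoom. The tray's outer wall shows on the left, and the frame is shifted right. Now I'll convert these to world coordinates.

```bash
python3 - <<'E' 2>/dev/null
from h import *
from bench import env
ci=env.camera_info('wrist')
a=np.load('pics/w2.npz')
print('necktop',ray(ci,a['T'],295+31.35-.5,150+30.8-.5,.027), a['T'][:3,3])
a=np.load('pics/w1.npz');T=a['T']
P=[ray(ci,T,240+x/4.4-.5,100+y/4.4-.5,.05)[:2] for x,y in [(161,142),(654,132),(180,435),(641,425)]]
P=np.array(P);print(P,P.mean(0))
print([np.linalg.norm(P[i]-P[j]) for i,j in [(0,1),(2,3),(0,2),(1,3)]])
ex=(P[1]-P[0]+P[3]-P[2]);print('yaw',np.degrees(np.arctan2(ex[1],ex[0])))
# same from top/side zooms
for n,pts in (('top',[(51,77),(124,59),(83,196),(155,173)]),('side',[(134,445),(285,419),(149,525),(309,494)])):
    ct=env.camera_info(n);o=(190,160) if n=='top' else (220,120)
    Q=np.array([ray(ct,ct['T'],o[0]+x/2.8-.5,o[1]+y/2.8-.5,.05)[:2] for x,y in pts]);print(n,Q.tolist(),Q.mean(0))
E
```

```text
necktop [ 0.47047127 -0.0201364   0.027     ] [0.46452629 0.04352609 0.33283855]
[[0.45531752 0.28109599]
 [0.58478469 0.32467421]
 [0.48271295 0.20137806]
 [0.61123489 0.24503583]] [0.53351251 0.26304602]
[np.float64(0.13660456831388515), np.float64(0.13573462927580077), np.float64(0.08429387410137504), np.float64(0.08391594051570414)]
yaw 18.682364785901726
top [[0.5876560990079012, 0.32028968387179035], [0.6100970447107544, 0.23915651132779622], [0.45510645193775723, 0.2781593603305972], [0.48256158513278696, 0.19913868655823855]] [0.5338553  0.25918606]
side [[0.6134937287064793, 0.24124674205219077], [0.4846139634809894, 0.19784736358602262], [0.5851068391341931, 0.3211308320110108], [0.4573803551228796, 0.2767195860834666]] [0.53514872 0.25923613]
```

```bash
python3 - <<'E' 2>/dev/null
from h import *
from bench import env
env.move_l([.4703,-.0207,.09],feed=.2)
wshot(env,'w3')
env.move_l([.4703,-.0207,.0225],feed=.12)
env.grab(); print(env.current_grip_width(),env.current_wrist_force(),env.current_ee_pos(),env.current_clock())
env.move_l([.4703,-.0207,.12],feed=.2)
env.dwell(.1)
print(env.current_grip_width(),env.current_clock(),env.current_wrist_force())
wshot(env,'w4')
im,d=env.snapshot('side');cv2.imwrite('pics/s4.png',im[:,:,::-1]);crop(im,280,120,420,260,4,'pics/s4z.png')
E
```

```text
0.22060811123921073 [-1.18655486  1.27802079  4.69731084] [ 0.47055967 -0.02075111  0.02297386] 5.1
0.21453776292504748 5.8417 [-0.16089885  0.44385924 -0.62845032]
```

View pics/w4.png

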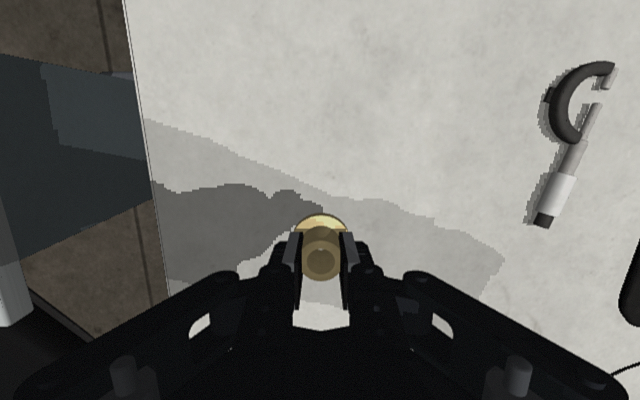

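View pics/s4z.png

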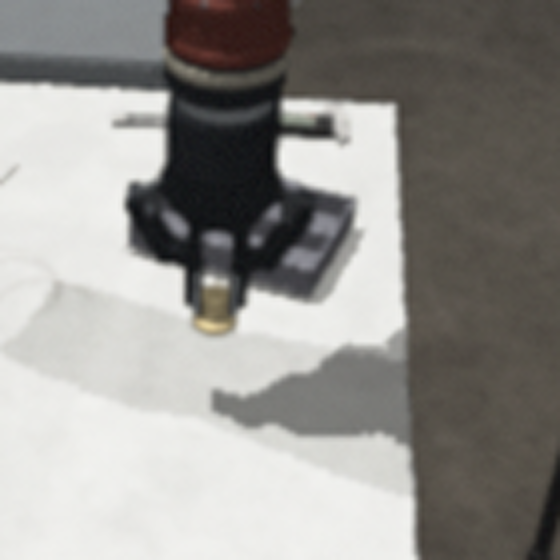

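View pics/w3.png

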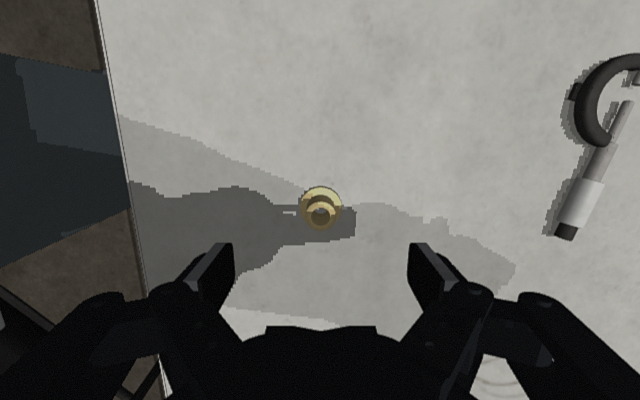

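w3 and w4: the bush is held upright between the pads, with the neck top at (320,260) where the geometry predicts (320,261). The side view agrees. Next is placing it, about 8 mm towards −x from the frame centre so the opening fingers stay clear.

```bash
python3 - <<'E' 2>/dev/null
from h import *
from bench import env
a=np.radians(18.7);c=np.array([.5338,.2610]);p=c-.008*np.array([np.cos(a),np.sin(a)])
env.move_ptp([*p,.13],down(a))
wshot(env,'w5')
env.move_l([*p,.034],feed=.15)
f0=env.current_wrist_force();print(f0,env.current_ee_pos())
z=.034
while z>.0245:
    z-=.0015; env.move_l([*p,z],feed=.03); f=env.current_wrist_force()
    if f[2]-f0[2]>2: break
print(z,f,env.current_ee_pos(),env.current_clock())
env.open_gripper(); print(env.current_wrist_force())
env.move_l([*p,.15],feed=.25)
wshot(env,'w6'); print(env.current_clock())
E
```

```text
[ 0.1727558  -0.53261093 -0.94418402] [0.52691991 0.25834362 0.03499308]
0.026499999999999996 [-5.25304239 -2.23609761 13.22244843] [0.52636612 0.25847554 0.02791122] 9.1333
[-0.94943832  0.40686574 -0.65974741]
10.4833
```

View pics/w5.png

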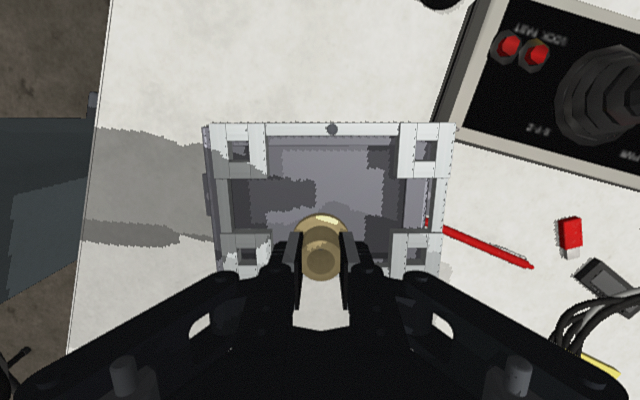

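View pics/w6.png

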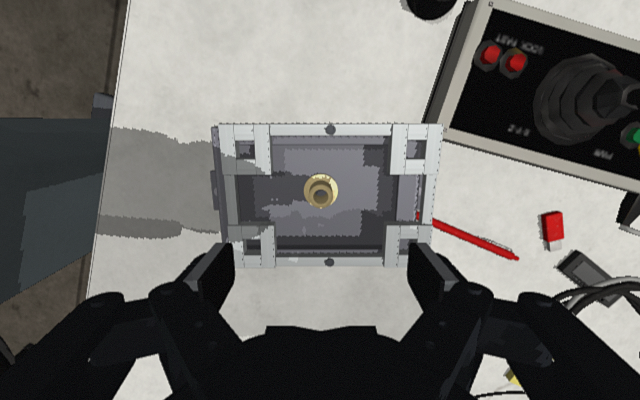

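The bush stands upright on the tray floor at (320,191) in w6. I know where the TCP released it, so it serves as an in-image reference. I'll measure the pockets relative to it.

```bash
python3 - <<'E' 2>/dev/null
from h import *
a=np.load('pics/w6.npz');crop(a['im'],200,110,450,280,3.2,'pics/w6z.png')
crop(a['im'],225,130,285,265,4.4,'pics/w6l.png');crop(a['im'],380,130,440,265,4.4,'pics/w6r.png')
L=cv2.imread('pics/w6l.png');R=cv2.imread('pics/w6r.png');cv2.imwrite('pics/w6lr.png',np.hstack([L,R]))
E
```

```text
(no output)
```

View pics/w6z.png

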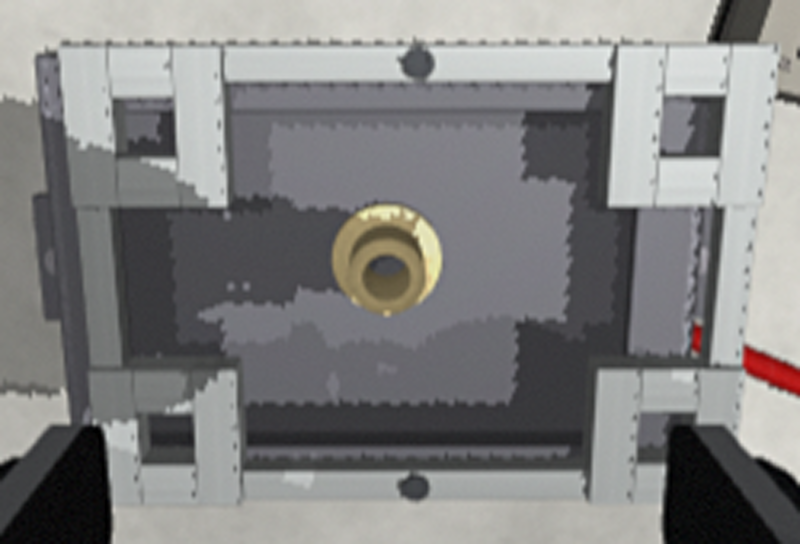

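View pics/w6lr.png

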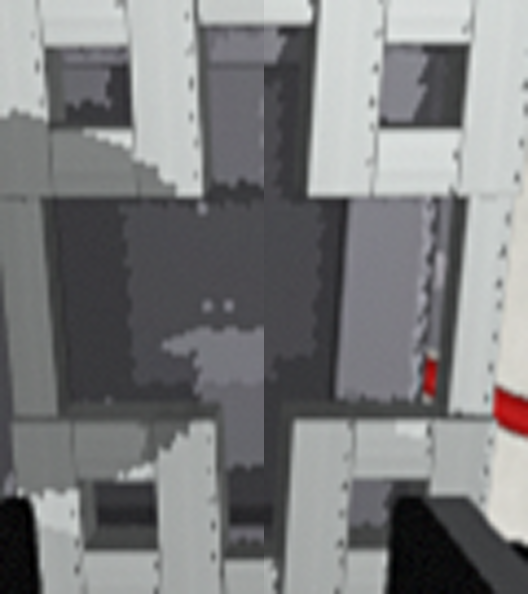

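```bash
python3 - <<'E' 2>/dev/null
from h import *
from bench import env
ci=env.camera_info('wrist');T=np.load('pics/w6.npz')['T']
P=np.array([ray(ci,T,u-.5,v-.5,.05)[:2] for u,v in [(245.5,149.5),(416,149.5),(252.5,246.9),(408,246.9)]])
print(P.mean(0),[np.linalg.norm(P[i]-P[j]) for i,j in [(0,1),(2,3),(0,2),(1,3)]])
ex=(P[1]-P[0]+P[3]-P[2]);yaw=np.arctan2(ex[1],ex[0]);print('yaw',np.degrees(yaw))
b=ray(ci,T,320.3,195.1,.032)[:2];print('bush',b, 'frame-bush',P.mean(0)-b,'corrected',P.mean(0)-b+[.5264,.2584])
# upper tray from top
ct=env.camera_info('top')
print('upper corners',[ray(ct,ct['T'],190+x/2.8-.5,160+y/2.8-.5,.038)[:2].round(4).tolist() for x,y in [(525,122),(620,155),(574,297),(478,262)]])
E
```

```text
[0.53336292 0.2627733 ] [np.float64(0.13554050951285052), np.float64(0.13549161407552596), np.float64(0.08408174480541887), np.float64(0.08408903476311468)]
yaw 18.677259653412403
bush [0.52587831 0.25966036] frame-bush [0.00748462 0.00311294] corrected [0.53388462 0.26151294]
upper corners [[0.5507, -0.2161], [0.5158, -0.3241], [0.3557, -0.2721], [0.392, -0.1643]]
```

The pattern matches (136 × 84 mm). The frame centre is about (0.5337, 0.2618) with yaw 18.7°. Next I'll look at the upper tray.

```bash
python3 - <<'E' 2>/dev/null
from h import *
from bench import env
env.move_ptp([.4535,-.244,.22],down(np.radians(72)))
a=wshot(env,'w7'); print(env.current_clock(),env.current_ee_pos())
crop(a[0],180,60,480,285,2.6,'pics/w7z.png')
E
```

```text
12.3917 [ 0.45375864 -0.2433599   0.21971523]
```

View pics/w7z.png

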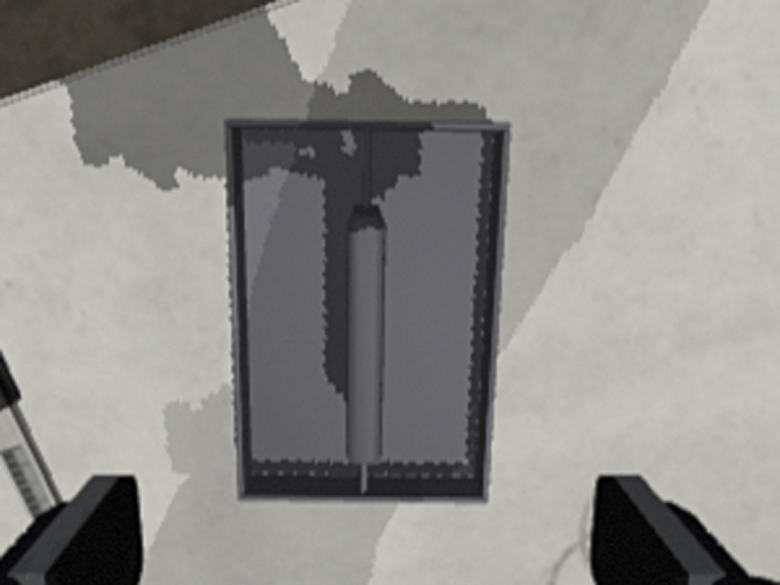

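The tray fills w7z, with rim corners at (227,121), (510,124), (487,500) and (240,499). The grip bar runs from (367,222) to (365,462).

```bash
python3 - <<'E' 2>/dev/null
from h import *
from bench import env
ci=env.camera_info('wrist');T=np.load('pics/w7.npz')['T']
f=lambda x,y,z:ray(ci,T,180+x/2.6-.5,60+y/2.6-.5,z)[:2]
P=np.array([f(*c,.038) for c in [(227,121),(510,124),(487,500),(240,499)]]);print(P,P.mean(0))
print([np.linalg.norm(P[i]-P[j]) for i,j in [(0,1),(1,2),(2,3),(3,0)]])
e=P[0]-P[3]+P[1]-P[2];print(np.degrees(np.arctan2(e[1],e[0])))
B=np.array([f(367,222,.077),f(365,462,.077)]);e=B[0]-B[1];print(B,B.mean(0),np.linalg.norm(e),np.degrees(np.arctan2(e[1],e[0])))
E
```

```text
[[ 0.36094508 -0.27128842]
 [ 0.39684108 -0.1645206 ]
 [ 0.55158737 -0.2172348 ]
 [ 0.51632738 -0.3239814 ]] [ 0.45642523 -0.24425631]
[np.float64(0.11264052983609013), np.float64(0.16347844795296665), np.float64(0.11241932193171073), np.float64(0.16407379196808194)]
161.22801985228344
[[ 0.41272365 -0.22960705]
 [ 0.50102392 -0.25912346]] [ 0.45687378 -0.24436525] 0.09310292486167702 161.51660569143533
```

```bash
python3 - <<'E' 2>/dev/null
from h import *
from bench import env
p=[.4577,-.2446]
env.move_ptp([*p,.13],down(np.radians(71.4)))
env.move_l([*p,.060],feed=.12)
print(env.current_wrist_force(),env.current_ee_pos())
env.grab(); print(env.current_grip_width(),env.current_wrist_force(),env.current_clock())
env.move_l([*p,.070],feed=.05);print(env.current_wrist_force(),env.current_ft_torque())
env.move_l([*p,.16],feed=.2);env.dwell(.2)
print(env.current_grip_width(),env.current_clock(),env.current_wrist_force(),env.current_ft_torque(),env.current_ee_pos())
a=wshot(env,'w8')
im,d=env.snapshot('side');crop(im,260,60,420,220,3.6,'pics/s8z.png')
E
```

```text
[ 0.68622288  0.07742241 -0.01624165] [ 0.45825009 -0.24514054  0.06119702]
0.15222157467106517 [-0.33926891 -0.0553858   2.65378882] 14.225
[-0.68239498  0.23765898 -2.88936397] [ 0.00821561 -0.02192017  0.0276877 ]
0.15373178156560396 15.375 [-0.55154123  0.02555255 -3.01478964] [ 0.0493735  -0.01758691 -0.03478044] [ 0.45698121 -0.24395904  0.1581858 ]
```

View pics/w8.png

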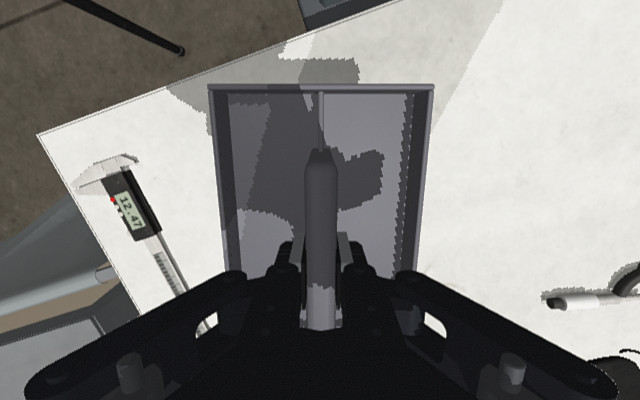

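View pics/s8z.png

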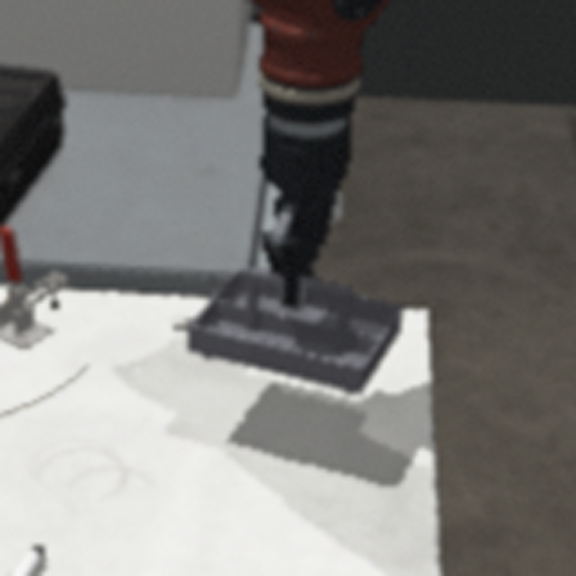

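w8 and the side view: the tray is held level and roughly centred, with the far rim edge at row ~85. I'll check its offset in the hand, then carry it over the frame.

```bash
python3 - <<'E' 2>/dev/null
from h import *
from bench import env
ci=env.camera_info('wrist');H=ci['hand_eye']
def tr(u,v,x):
    d=H[:3,:3]@np.array([(u-ci['cx'])/ci['fx'],(v-ci['cy'])/ci['fy'],1.]);o=H[:3,3];return o+d*(x-o[0])/d[0]
for c in [(208,84),(434,84),(321,84)]: print(tr(*c,.022))
print('bar',tr(321,155,-.017),tr(321,330,-.017))
a=np.radians(18.7);c=np.array([.5337,.2618])
env.move_ptp([*c,.16],down(a+np.pi/2)); env.dwell(.3)
print(env.current_clock(),env.current_ee_pos(),env.current_wrist_force(),env.current_ft_torque())
wshot(env,'w9')
im,d=env.snapshot('side');crop(im,220,180,400,340,3.6,'pics/s9z.png')
im,d=env.snapshot('top');crop(im,150,130,310,270,4,'pics/t9z.png')
E
```

```text
[ 0.022      -0.05577408 -0.08341079]
[ 0.022       0.05690298 -0.08337374]
[ 0.022       0.00055597 -0.08339227]
bar [-0.017       0.0004826  -0.05278466] [-0.017       0.00048539  0.02933368]
17.6333 [0.53392567 0.26130681 0.16003239] [-0.99514731  0.71765262 -2.82541003] [ 0.01721047  0.00373818 -0.00274264]
```

View pics/s9z.png

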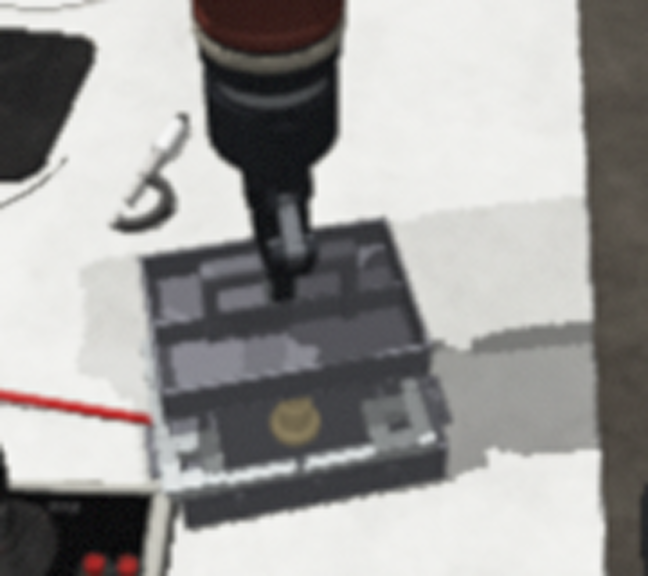

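View pics/w9.png

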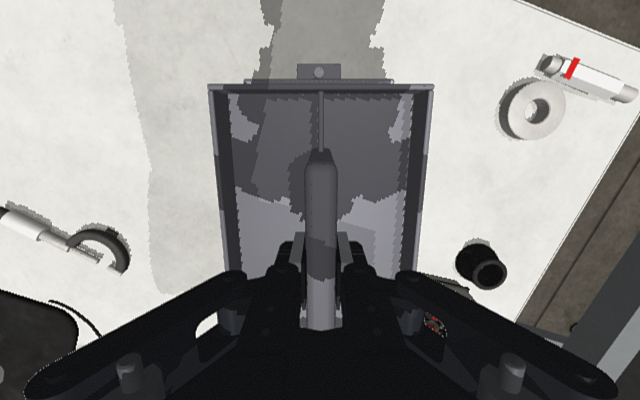

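Positions agree within about 1 mm. Now I'll descend gently with force monitoring.

```bash
cat >> h.py <<'E'
A=np.radians(18.7);EX=np.array([np.cos(A),np.sin(A)]);EY=np.array([-np.sin(A),np.cos(A)])
def loc(env,c): 
    p=env.current_ee_pos();d=p[:2]-c;return np.round([d@EX*1e3,d@EY*1e3,p[2]*1e3],2)
def fl(env,f0):
    f=env.current_wrist_force()-f0;m=env.current_ft_torque();
    return np.round([f[:2]@EX,f[:2]@EY,f[2]],1),np.round([m[:2]@EX,m[:2]@EY,m[2]],2)
E
python3 - <<'E' 2>/dev/null
from h import *
from bench import env
c=np.array([.5337,.2618])
env.move_l([*c,.116],feed=.1); env.dwell(.25)
f0=env.current_wrist_force();np.save('f0.npy',f0);print(f0,loc(env,c))
z=.116
while z>.1035:
    z-=.001; env.move_l([*c,z],feed=.02); env.dwell(.05)
    F,M=fl(env,f0); print(round(z,4),loc(env,c),F,M)
    if F[2]>4: break
print(env.current_clock())
E
```

```text
[ 0.14564305 -0.077073   -4.22125324] [ 4.6000e-01 -3.0000e-02  1.1676e+02]
0.115 [-2.00e-02 -0.00e+00  1.15e+02] [-0.1  1.7  0.7] [-0.05 -0.01 -0.03]
0.114 [-7.0000e-02  1.0000e-02  1.1391e+02] [0.5 0.1 0.7] [ 0.02  0.04 -0.02]
0.113 [-2.0000e-02 -1.0000e-02  1.1297e+02] [0.7 0.7 0.6] [-0.02 -0.01 -0.01]
0.112 [-2.0000e-02  1.0000e-02  1.1197e+02] [-0.1  0.  -0.1] [ 0.01 -0.   -0.08]
0.111 [-1.0000e-02 -1.0000e-02  1.1095e+02] [-0.7  0.6  0.8] [-0.03  0.06 -0.01]
0.11 [-5.0000e-02  1.0000e-02  1.0994e+02] [-0.7 -0.1  0.9] [ 0.02 -0.03  0.02]
0.109 [-2.0000e-02  0.0000e+00  1.0897e+02] [0.8 0.6 0.3] [-0.01 -0.04 -0.01]
0.108 [-4.0000e-02  3.0000e-02  1.0794e+02] [ 0.1 -0.1  0.2] [-0.   -0.04  0.  ]
0.107 [-3.0000e-02  3.0000e-02  1.0696e+02] [-0.6 -0.4  1.2] [-0.02 -0.04 -0.04]
0.106 [-4.0000e-02 -1.0000e-02  1.0596e+02] [-0.3  1.1  0.2] [ 0.02  0.04 -0.01]
0.105 [-1.0000e-02 -2.0000e-02  1.0496e+02] [-0.9  0.6  0.8] [-0.04  0.01  0.  ]
0.104 [-4.0000e-02 -0.0000e+00  1.0395e+02] [-0.1 -0.7  0.7] [-0.09 -0.01 -0.04]
0.103 [-5.0000e-02  1.0000e-02  1.0293e+02] [0.4 0.1 1.2] [ 0.02 -0.01 -0.04]
22.525
```

It passed the 0.110 lug-contact height with no force, so the lugs are in the pockets. Continuing to the seat.

```bash
python3 - <<'E' 2>/dev/null
from h import *
from bench import env
c=np.array([.5337,.2618]);f0=np.load('f0.npy')
z=.103
while z>.0965:
    z-=.0005; env.move_l([*c,z],feed=.015); env.dwell(.05)
    F,M=fl(env,f0); print(round(z,4),loc(env,c),F,M)
    if F[2]>6: break
wshot(env,'w10')
im,d=env.snapshot('side');crop(im,230,200,380,330,4.4,'pics/s10z.png');print(env.current_clock())
E
```

```text
0.1025 [1.000e-02 0.000e+00 1.025e+02] [0.8 0.2 0.7] [-0.    0.02 -0.01]
0.102 [-1.0000e-02 -1.0000e-02  1.0199e+02] [ 0.5 -0.2  0.6] [ 0.01 -0.04  0.01]
0.1015 [-2.0000e-02 -1.0000e-02  1.0147e+02] [ 0.5 -0.2  1.1] [ 0.03 -0.02  0.01]
0.101 [-4.0000e-02  5.0000e-02  1.0097e+02] [-0.3 -0.2  0.5] [ 0.02 -0.01 -0.05]
0.1005 [ 1.0000e-02 -1.0000e-02  1.0049e+02] [-1.2 -0.   0.3] [-0.01 -0.01  0.03]
0.1 [ 1.0000e-01 -3.0000e-02  1.0015e+02] [-0.1 -0.2  2.3] [-0.    0.02  0.03]
0.0995 [ 1.4000e-01 -4.0000e-02  1.0009e+02] [-3.9 -0.6  9.9] [-0.01  0.76 -0.03]
24.725
```

View pics/s10z.png

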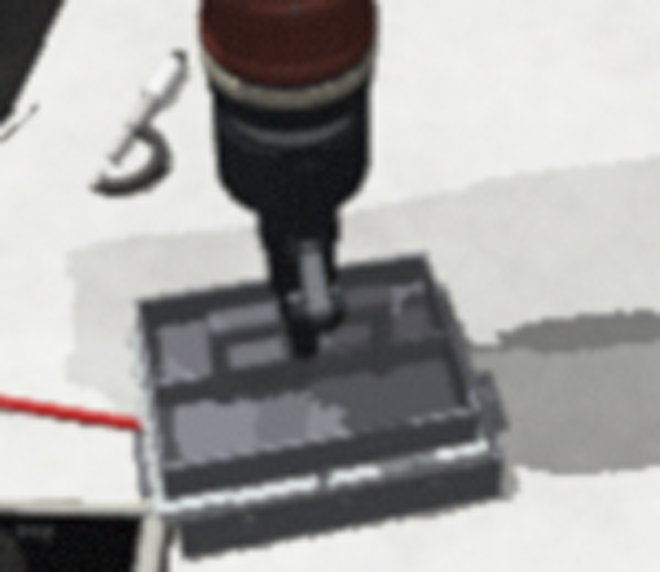

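The tray met firm contact at TCP z = 100.1 mm, which is the fully home height, and the side view shows it flush on the frame. I'll relieve the load, release, retreat and check.

```bash
python3 - <<'E' 2>/dev/null
from h import *
from bench import env
c=np.array([.5337,.2618]);f0=np.load('f0.npy')
env.move_l([*c,.1001],feed=.02); env.dwell(.1); print(fl(env,f0))
env.open_gripper(); print(env.current_grip_width(),env.current_wrist_force())
env.move_l([*c,.16],feed=.1);env.move_l([*c,.30],feed=.25); env.dwell(.2)
wshot(env,'w11'); print(env.current_clock(),env.current_ee_pos(),env.current_wrist_force())
im,d=env.snapshot('side');crop(im,230,200,380,330,4.4,'pics/s11z.png');np.save('pics/s11d.npy',d)
im,d=env.snapshot('top');cv2.imwrite('pics/t11.png',im[:,:,::-1])
E
```

```text
(array([-2.3, -0.9,  6. ]), array([-0.04,  0.23,  0.02]))
1.0026762199519095 [0.50052289 0.35632525 0.79657664]
27.475 [0.53317125 0.26167598 0.2985071 ] [ 0.56207272 -0.01417688  0.41194883]
```

View pics/s11z.png

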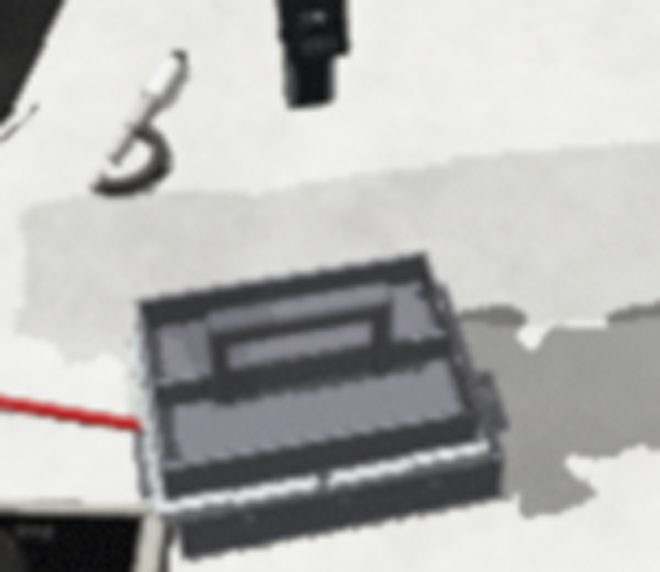

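View pics/w11.png

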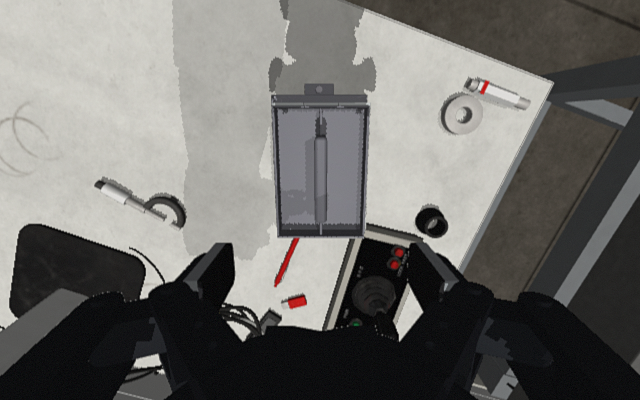

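```bash
python3 - <<'E' 2>/dev/null
from h import *
from bench import env
ci=env.camera_info('wrist')
a=np.load('pics/w11.npz');T=a['T'];d=a['d']
# heights of points in tray floor & rim: predicted pixel for local points (tray floor / rim at z~.078)
c=np.array([.5337,.2618])
for n,z,pts in (('rim',.078,[(sx*81,sy*y) for sx in(-1,1) for sy in (-1,1) for y in (20,35)]+[(sx*x,sy*55.) for x in (30,) for sx in (-1,1) for sy in (-1,1)]),('floor',.054,[(sx*50,sy*32) for sx in(-1,1) for sy in (-1,1)])):
    for x,y in pts:
        p=np.r_[c+EX*x/1e3+EY*y/1e3,z];u,v=proj(ci,T,p).round().astype(int)
        if not(2<v<398): continue
        w=d[v-2:v+3,u-2:u+3];w=w[w>0]
        if not w.size: continue
        w=w.min() if n=='rim' else np.median(w)
        q=T[:3,:3]@(np.array([(u-ci['cx'])/ci['fx'],(v-ci['cy'])/ci['fy'],1])*w)+T[:3,3]
        print(n,x,y,(u,v),'z mm',round(q[2]*1e3,1))
E
```

```text
rim -81 -20 (np.int64(303), np.int64(107)) z mm 79.5
rim -81 -35 (np.int64(290), np.int64(107)) z mm 79.7
rim -81 20 (np.int64(337), np.int64(107)) z mm 79.7
rim -81 35 (np.int64(350), np.int64(107)) z mm 80.6
rim 81 -20 (np.int64(305), np.int64(237)) z mm 79.5
rim 81 -35 (np.int64(293), np.int64(237)) z mm 79.6
rim 81 20 (np.int64(336), np.int64(237)) z mm 79.4
rim 81 35 (np.int64(347), np.int64(237)) z mm 79.5
rim -30 -55.0 (np.int64(275), np.int64(151)) z mm 79.3
rim -30 55.0 (np.int64(366), np.int64(151)) z mm 79.2
rim 30 -55.0 (np.int64(277), np.int64(199)) z mm 79.1
rim 30 55.0 (np.int64(364), np.int64(199)) z mm 80.2
floor -50 -32 (np.int64(295), np.int64(133)) z mm 53.3
floor -50 32 (np.int64(345), np.int64(133)) z mm 53.4
floor 50 -32 (np.int64(297), np.int64(209)) z mm 53.3
floor 50 32 (np.int64(344), np.int64(209)) z mm 53.7
```

The tray sits level: the rim reads 79–80 mm all round (78 mm is nominal, within the depth and calibration error), and the floor reads 53.3–53.7 mm at its four corners. The gripper is clear and the bystanders look unmoved. Handing in.

```bash
python3 -c "
from bench import env
env.job_done();print(env.current_clock())" 2>/dev/null
```

```text
the job is handed in; nothing more can be done
the job is handed in; nothing more can be done
```

The job is done and handed in at about 27.5 s of the 72 s allowed. No verdict is reported.

**Bush:** I gripped it by the neck, lowered it until it touched the lower tray's floor (about 13 N) and released it. The wrist camera then showed it standing upright, before the upper tray went on.

**Upper tray:** I found the pockets in the wrist camera images. Their spacing measured 135.5–136.6 by about 84 mm, against a nominal 136 x 84 mm. I lowered the tray in 0.5–1 mm steps while watching the force. The lugs went in first time, so no search was needed. It came to rest with the tool at 100.1 mm, where 100 mm means fully home, pressing with about 10 N.

**Last checks:**
- **Seating:** After release the side view showed the tray flush on the frame. The depth readings put its floor at 53.3–53.7 mm at four points, so it is level.
- **Robot and other things:** The gripper was clear with almost no force on it. In the last wrist picture the micrometer and ring gauge looked unmoved. I did not check the caliper in a picture after setting the tray down.
- **Disagreements:**
  - The rim heights read 79–80.6 mm against a nominal 78 mm. I put this down to camera and depth error, because the offset is much the same all round.
  - The cameras disagreed by about 4 mm on where the frame's centre lay in y. I used a value between them, corrected from where the bush was released.

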